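# Sort adapter sleeves by probing their bores

### The arm

A 6-joint arm with a two-finger parallel gripper is mounted at the origin on a cart in front of the work surface, level with it; the furniture and walls round the work are solid. World frame = base frame: x ahead of the robot, y to its left, z up, the work surface at z = 0. Lengths are in m, angles in rad, forces in N, time in s.
With the tool pointing down it reaches from about 0.35 to 0.95 m from the base axis. Payload 17.4 kg.
Tool frame: the origin (TCP) lies at the very end of the fingers, on their centre line; the grasp point (between the pads) lies 19 mm behind it; z points along the fingers, y is the line along which they close (so a half turn about z gives the same grasp; the last joint's range is limited). The gripper opens to 93 mm and grips with 3 to 60 N. Pads are 15 mm wide; open, the fingers measure 128 mm over their backs; the gripper's body (75 mm by 188 mm) begins 65 mm behind the grasp point.
Start: joints at [1.144, 0.116, 1.442, -0, 1.584, -0.038], TCP at [0.256, 0.625, 0.219] pointing down, gripper open.
Joint ranges: [-2.83, 2.83], [-0.83, 2.19], [0.07, 2.5], [-1.14, 4.28], [0.01, 3], [-2.97, 2.97]. Speed limits (rad/s): [1.89, 1.89, 2.22, 3.14, 3.14, 3.14].

### API

Orientations are given as a unit quaternion [x, y, z, w].
In Python, from workcell import manip, eyes, ticket gives the robot as it stands. The module is installed in compiled form; this text tells all that it offers.
- The arm moves only by the tool servo_tool, never from a script. Its argument "motion" is a list of rows, each a list of 3 entries, a list of its own where there are three numbers: the shift along the tool's x, y, z scaled (see below), then the turn, a rotation vector about the tool's x, y, z scaled (see below), then the opening, from 0 (shut) to 1 (fully open). A call has exactly 5 rows; each row is the pose to reach, as a shift and turn from the pose commanded when the call began, along the tool's axes at that moment, turning the shorter way round; what a row does not reach only later rows make up. The controller multiplies each number of a shift by 30 cm and each number of a turn by 360 degrees. A row lasts 1/12 s, in which the tool goes at most 41.7 mm and 7.16 degrees, less where a joint would pass 70% of its speed; a pose out of reach is approached as far as the arm can. A call with a number of a shift or a turn outside -1 to 1 is refused whole. A call with a gripper value outside its range is refused whole. The fingers move at their own pace and stop on an object; "grip_force" is the grip in N (left out, the last holds). Time passes only in rows, so rows that repeat a pose let the fingers close, or fill a call up. It gives the time, the measured TCP pose, the force, the opening and the grip force at its end, in the units of the state.
- manip.state(): the state, without advancing time (a new reading comes with each control period).
- eyes.grab_frame(name): name is "scene" or "top"; returns the picture (480x640x3 uint8, red, green, blue); there is no depth.
- eyes.camera_info(name): a dict with "intrinsics" (3x3 intrinsics, pixels), "k1" (the pictures are not rectified: a ray, as slopes to the right and down, at radius r is drawn at 1 + k1 r^2 times it, then the intrinsics apply), "rvec" (rotation vector, rad) and "tvec" (3), from world to camera coordinates, as OpenCV has them. Camera axes: x right, y down, z forward; pixel columns grow to the right and rows downward; lengths in m; the calibration is good to about 2 mm. A picture is of the moment at which its call begins. camera_info takes no time and is no camera call.
- ticket.hand_in(): hands the job in; it is judged then, once.
The state is a dict: "time": time; "joint_positions": joint angles; "qvel": joint speeds; "joint_torque": joint torques, N m; "tool_pos": TCP position; "tcp_rot": TCP orientation; "ft_force": force on the tool from outside, world axes, zero at the start; "wrist_torque": the same for the moment, N m; "finger_gap": finger opening in m; "grip_force": force on a finger pad.
Only numpy, scipy, OpenCV 4.12 (cv2) and the standard library are available. Lean on these libraries where they do the work, as an engineer would, in place of code of your own. Each camera call takes 0.05 s, during which the arm holds its last target. There are 200 camera calls.

### The job

Just one of the three aluminium sleeves is bored right through; the other two are blind. Take the probe pin from its stand, feel down their bores to find out which, and with the pin standing in its bore slide each sleeve along the worktop fully into its lane: the through-bored one into the lane with the gap in its back wall, the two blind ones into the lane with the unbroken back wall. Once all three are sorted, push the pin down through the through-bored sleeve to the worktop as a last check, then hang it back in its stand; never touch the sleeves with the gripper or topple them.

Things in the scene. Friction and masses are not known exactly. Their poses are not given: they have to be found in the camera images.
- sleeve_a: Aluminium adapter sleeve: upright loose bush, 44 mm diameter, 40 mm tall, about 110 g, with a vertical 14 mm bore in the middle of its top. The three look the same: one is bored right through to the worktop, two are blind, ending on a hard floor 27 to 30 mm below the top. Which is which is not known beforehand. Origin: centre of its underside, z up.
- sleeve_b: Aluminium adapter sleeve: upright loose bush, 44 mm diameter, 40 mm tall, about 110 g, with a vertical 14 mm bore in the middle of its top. The three look the same: one is bored right through to the worktop, two are blind, ending on a hard floor 27 to 30 mm below the top. Which is which is not known beforehand. Origin: centre of its underside, z up.
- sleeve_c: Aluminium adapter sleeve: upright loose bush, 44 mm diameter, 40 mm tall, about 110 g, with a vertical 14 mm bore in the middle of its top. The three look the same: one is bored right through to the worktop, two are blind, ending on a hard floor 27 to 30 mm below the top. Which is which is not known beforehand. Origin: centre of its underside, z up.
- lane_gap: Grey three-sided fence without floor, fixed on the worktop: 112 mm long (x), 78 mm wide, 64 mm between side walls, walls 7 mm thick, 16 mm high; holds two sleeves one behind the other. Back wall with a 30 mm gap in its middle: for through-bored sleeves. Origin: middle of its outline on the worktop; open mouth (toward the robot) at x = -56 mm, inner face of back wall at x = +49 mm.
- lane_closed: Grey three-sided fence without floor, fixed on the worktop: 112 mm long (x), 78 mm wide, 64 mm between side walls, walls 7 mm thick, 16 mm high; holds two sleeves one behind the other. Back wall unbroken: for blind sleeves. Origin: middle of its outline on the worktop; open mouth (toward the robot) at x = -56 mm, inner face of back wall at x = +49 mm.
- stand: Fixed grey block 54 x 54 mm, 66 mm tall, with four small feet at its sides; a vertical 16 mm hole runs through its middle and the pin hangs in it. A tape dispenser stands between it and the sleeves (cross with the tip 120 mm up) and a tall foam box to the robot's left (lift the tool to 0.4 m first). Origin: centre of its underside, z up.
- probe: Probe pin, 80 g: steel shank 8 mm thick, 60 mm long, tapered tip; above it a collar 26 mm in diameter, 5 mm thick; then a square handle 18 x 18 x 45 mm, 65 to 110 mm above the tip, faces along the pin's x and y. Starts upright, collar resting on the stand's top, tip at 6 mm. Fingertips close above the collar stop it slipping up. Origin: the tip, z up the pin.
Not all that is in view belongs to the job. Leave any purple or yellow look-alike of the sleeve_b alone.

How it is judged:
On the way, in this order (a step that is already met when the one before it is completed fails the run):
1. a sleeve stands inside a lane with the pin at least 10 mm down in its bore (((((x of sleeve_a in the frame of lane_gap between -0.038 and 0.056 m and y of sleeve_a in the frame of lane_gap between -0.032 and 0.032 m and height (world z) of sleeve_a below 0.006 m and angle between sleeve_a's own z axis and vertical below 0.1 rad) or (x of sleeve_a in the frame of lane_closed between -0.038 and 0.056 m and y of sleeve_a in the frame of lane_closed between -0.032 and 0.032 m and height (world z) of sleeve_a below 0.006 m and angle between sleeve_a's own z axis and vertical below 0.1 rad)) and (horizontal distance between probe and sleeve_a below 0.009 m and z of probe in the frame of sleeve_a below 0.03 m)) or (((x of sleeve_b in the frame of lane_gap between -0.038 and 0.056 m and y of sleeve_b in the frame of lane_gap between -0.032 and 0.032 m and height (world z) of sleeve_b below 0.006 m and angle between sleeve_b's own z axis and vertical below 0.1 rad) or (x of sleeve_b in the frame of lane_closed between -0.038 and 0.056 m and y of sleeve_b in the frame of lane_closed between -0.032 and 0.032 m and height (world z) of sleeve_b below 0.006 m and angle between sleeve_b's own z axis and vertical below 0.1 rad)) and (horizontal distance between probe and sleeve_b below 0.009 m and z of probe in the frame of sleeve_b below 0.03 m)) or (((x of sleeve_c in the frame of lane_gap between -0.038 and 0.056 m and y of sleeve_c in the frame of lane_gap between -0.032 and 0.032 m and height (world z) of sleeve_c below 0.006 m and angle between sleeve_c's own z axis and vertical below 0.1 rad) or (x of sleeve_c in the frame of lane_closed between -0.038 and 0.056 m and y of sleeve_c in the frame of lane_closed between -0.032 and 0.032 m and height (world z) of sleeve_c below 0.006 m and angle between sleeve_c's own z axis and vertical below 0.1 rad)) and (horizontal distance between probe and sleeve_c below 0.009 m and z of probe in the frame of sleeve_c below 0.03 m)))), for 0.1 s.
2. two sleeves stand inside lanes, the pin in the bore of one of them (((((x of sleeve_a in the frame of lane_gap between -0.038 and 0.056 m and y of sleeve_a in the frame of lane_gap between -0.032 and 0.032 m and height (world z) of sleeve_a below 0.006 m and angle between sleeve_a's own z axis and vertical below 0.1 rad) or (x of sleeve_a in the frame of lane_closed between -0.038 and 0.056 m and y of sleeve_a in the frame of lane_closed between -0.032 and 0.032 m and height (world z) of sleeve_a below 0.006 m and angle between sleeve_a's own z axis and vertical below 0.1 rad)) and ((x of sleeve_b in the frame of lane_gap between -0.038 and 0.056 m and y of sleeve_b in the frame of lane_gap between -0.032 and 0.032 m and height (world z) of sleeve_b below 0.006 m and angle between sleeve_b's own z axis and vertical below 0.1 rad) or (x of sleeve_b in the frame of lane_closed between -0.038 and 0.056 m and y of sleeve_b in the frame of lane_closed between -0.032 and 0.032 m and height (world z) of sleeve_b below 0.006 m and angle between sleeve_b's own z axis and vertical below 0.1 rad)) and ((horizontal distance between probe and sleeve_a below 0.009 m and z of probe in the frame of sleeve_a below 0.03 m) or (horizontal distance between probe and sleeve_b below 0.009 m and z of probe in the frame of sleeve_b below 0.03 m))) or (((x of sleeve_a in the frame of lane_gap between -0.038 and 0.056 m and y of sleeve_a in the frame of lane_gap between -0.032 and 0.032 m and height (world z) of sleeve_a below 0.006 m and angle between sleeve_a's own z axis and vertical below 0.1 rad) or (x of sleeve_a in the frame of lane_closed between -0.038 and 0.056 m and y of sleeve_a in the frame of lane_closed between -0.032 and 0.032 m and height (world z) of sleeve_a below 0.006 m and angle between sleeve_a's own z axis and vertical below 0.1 rad)) and ((x of sleeve_c in the frame of lane_gap between -0.038 and 0.056 m and y of sleeve_c in the frame of lane_gap between -0.032 and 0.032 m and height (world z) of sleeve_c below 0.006 m and angle between sleeve_c's own z axis and vertical below 0.1 rad) or (x of sleeve_c in the frame of lane_closed between -0.038 and 0.056 m and y of sleeve_c in the frame of lane_closed between -0.032 and 0.032 m and height (world z) of sleeve_c below 0.006 m and angle between sleeve_c's own z axis and vertical below 0.1 rad)) and ((horizontal distance between probe and sleeve_a below 0.009 m and z of probe in the frame of sleeve_a below 0.03 m) or (horizontal distance between probe and sleeve_c below 0.009 m and z of probe in the frame of sleeve_c below 0.03 m))) or (((x of sleeve_b in the frame of lane_gap between -0.038 and 0.056 m and y of sleeve_b in the frame of lane_gap between -0.032 and 0.032 m and height (world z) of sleeve_b below 0.006 m and angle between sleeve_b's own z axis and vertical below 0.1 rad) or (x of sleeve_b in the frame of lane_closed between -0.038 and 0.056 m and y of sleeve_b in the frame of lane_closed between -0.032 and 0.032 m and height (world z) of sleeve_b below 0.006 m and angle between sleeve_b's own z axis and vertical below 0.1 rad)) and ((x of sleeve_c in the frame of lane_gap between -0.038 and 0.056 m and y of sleeve_c in the frame of lane_gap between -0.032 and 0.032 m and height (world z) of sleeve_c below 0.006 m and angle between sleeve_c's own z axis and vertical below 0.1 rad) or (x of sleeve_c in the frame of lane_closed between -0.038 and 0.056 m and y of sleeve_c in the frame of lane_closed between -0.032 and 0.032 m and height (world z) of sleeve_c below 0.006 m and angle between sleeve_c's own z axis and vertical below 0.1 rad)) and ((horizontal distance between probe and sleeve_b below 0.009 m and z of probe in the frame of sleeve_b below 0.03 m) or (horizontal distance between probe and sleeve_c below 0.009 m and z of probe in the frame of sleeve_c below 0.03 m))))), for 0.1 s.
3. one sleeve stands in the lane with the gap and the other two in the closed lane, and the pin is down through the first one's bore to the worktop (within 5 mm) ((((x of sleeve_a in the frame of lane_gap between -0.038 and 0.056 m and y of sleeve_a in the frame of lane_gap between -0.032 and 0.032 m and height (world z) of sleeve_a below 0.006 m and angle between sleeve_a's own z axis and vertical below 0.1 rad) and (x of sleeve_b in the frame of lane_closed between -0.038 and 0.056 m and y of sleeve_b in the frame of lane_closed between -0.032 and 0.032 m and height (world z) of sleeve_b below 0.006 m and angle between sleeve_b's own z axis and vertical below 0.1 rad) and (x of sleeve_c in the frame of lane_closed between -0.038 and 0.056 m and y of sleeve_c in the frame of lane_closed between -0.032 and 0.032 m and height (world z) of sleeve_c below 0.006 m and angle between sleeve_c's own z axis and vertical below 0.1 rad) and horizontal distance between probe and sleeve_a below 0.009 m and z of probe in the frame of sleeve_a below 0.005 m) or ((x of sleeve_b in the frame of lane_gap between -0.038 and 0.056 m and y of sleeve_b in the frame of lane_gap between -0.032 and 0.032 m and height (world z) of sleeve_b below 0.006 m and angle between sleeve_b's own z axis and vertical below 0.1 rad) and (x of sleeve_a in the frame of lane_closed between -0.038 and 0.056 m and y of sleeve_a in the frame of lane_closed between -0.032 and 0.032 m and height (world z) of sleeve_a below 0.006 m and angle between sleeve_a's own z axis and vertical below 0.1 rad) and (x of sleeve_c in the frame of lane_closed between -0.038 and 0.056 m and y of sleeve_c in the frame of lane_closed between -0.032 and 0.032 m and height (world z) of sleeve_c below 0.006 m and angle between sleeve_c's own z axis and vertical below 0.1 rad) and horizontal distance between probe and sleeve_b below 0.009 m and z of probe in the frame of sleeve_b below 0.005 m) or ((x of sleeve_c in the frame of lane_gap between -0.038 and 0.056 m and y of sleeve_c in the frame of lane_gap between -0.032 and 0.032 m and height (world z) of sleeve_c below 0.006 m and angle between sleeve_c's own z axis and vertical below 0.1 rad) and (x of sleeve_a in the frame of lane_closed between -0.038 and 0.056 m and y of sleeve_a in the frame of lane_closed between -0.032 and 0.032 m and height (world z) of sleeve_a below 0.006 m and angle between sleeve_a's own z axis and vertical below 0.1 rad) and (x of sleeve_b in the frame of lane_closed between -0.038 and 0.056 m and y of sleeve_b in the frame of lane_closed between -0.032 and 0.032 m and height (world z) of sleeve_b below 0.006 m and angle between sleeve_b's own z axis and vertical below 0.1 rad) and horizontal distance between probe and sleeve_c below 0.009 m and z of probe in the frame of sleeve_c below 0.005 m))), for 0.1 s.
At the end, for the whole second after the job is handed in: One sleeve (the one checked) in the lane with the gap, the other two in the closed lane, all upright and still, middles at least 18 mm past the mouth. The pin hangs upright and released in its stand, within 10 mm of its middle, collar within 4 mm of the top ((((x of sleeve_a in the frame of lane_gap between -0.038 and 0.056 m and y of sleeve_a in the frame of lane_gap between -0.032 and 0.032 m and height (world z) of sleeve_a below 0.006 m and angle between sleeve_a's own z axis and vertical below 0.1 rad) and (x of sleeve_b in the frame of lane_closed between -0.038 and 0.056 m and y of sleeve_b in the frame of lane_closed between -0.032 and 0.032 m and height (world z) of sleeve_b below 0.006 m and angle between sleeve_b's own z axis and vertical below 0.1 rad) and (x of sleeve_c in the frame of lane_closed between -0.038 and 0.056 m and y of sleeve_c in the frame of lane_closed between -0.032 and 0.032 m and height (world z) of sleeve_c below 0.006 m and angle between sleeve_c's own z axis and vertical below 0.1 rad)) or ((x of sleeve_b in the frame of lane_gap between -0.038 and 0.056 m and y of sleeve_b in the frame of lane_gap between -0.032 and 0.032 m and height (world z) of sleeve_b below 0.006 m and angle between sleeve_b's own z axis and vertical below 0.1 rad) and (x of sleeve_a in the frame of lane_closed between -0.038 and 0.056 m and y of sleeve_a in the frame of lane_closed between -0.032 and 0.032 m and height (world z) of sleeve_a below 0.006 m and angle between sleeve_a's own z axis and vertical below 0.1 rad) and (x of sleeve_c in the frame of lane_closed between -0.038 and 0.056 m and y of sleeve_c in the frame of lane_closed between -0.032 and 0.032 m and height (world z) of sleeve_c below 0.006 m and angle between sleeve_c's own z axis and vertical below 0.1 rad)) or ((x of sleeve_c in the frame of lane_gap between -0.038 and 0.056 m and y of sleeve_c in the frame of lane_gap between -0.032 and 0.032 m and height (world z) of sleeve_c below 0.006 m and angle between sleeve_c's own z axis and vertical below 0.1 rad) and (x of sleeve_a in the frame of lane_closed between -0.038 and 0.056 m and y of sleeve_a in the frame of lane_closed between -0.032 and 0.032 m and height (world z) of sleeve_a below 0.006 m and angle between sleeve_a's own z axis and vertical below 0.1 rad) and (x of sleeve_b in the frame of lane_closed between -0.038 and 0.056 m and y of sleeve_b in the frame of lane_closed between -0.032 and 0.032 m and height (world z) of sleeve_b below 0.006 m and angle between sleeve_b's own z axis and vertical below 0.1 rad))) and linear speed of each of sleeve_a, sleeve_b, sleeve_c, probe below 0.02 m/s and horizontal distance between probe and stand below 0.01 m and z of probe in the frame of stand between 0.002 and 0.01 m and angle between probe's own z axis and vertical below 0.06 rad); the robot touches nothing.
It fails at once if the gripper or arm touches a sleeve (contact force between any of the fingers, the arm and sleeve_a above 1 N or contact force between any of the fingers, the arm and sleeve_b above 1 N or contact force between any of the fingers, the arm and sleeve_c above 1 N).
It fails at once if a sleeve is toppled (leans more than 0.6 rad) (angle between any of sleeve_a, sleeve_b, sleeve_c's own z axis and vertical above 0.6 rad).
It also fails if it takes over 72 s, if anything falls off the work surface, if the arm or the gripper's body presses on something with over 40 N, if the wrist force passes 120 N, or if a joint passes its speed limit or range.

## Working session

There is one attempt and no reset: what is moved stays moved. The work goes in short steps, Python scripts to look and compute and a tool call to move; the robot and the scene stay as the last step left them, time stands still between calls to the robot, and variables do not carry over. Pictures are saved under pics/ and viewed, at most 10 in all, crops included, and the job is handed in when it is done.

Besides the shell and the picture viewer there is one more tool, called by a JSON object that holds its "name" and its "arguments". servo_tool: Moves the arm, as the interface text tells. Its arguments: {"type":"object","properties":{"motion":{"type":"array"},"grip_force":{"type":"number"}},"required":["motion"]}

```bash
mkdir -p pics
cat > h.py <<'E'
import numpy as np, cv2
from workcell import manip, eyes, ticket
def cam(n):
    c=eyes.camera_info(n); K=np.array(c["intrinsics"],float); k1=float(c["k1"])
    R=cv2.Rodrigues(np.array(c["rvec"],float))[0]; t=np.array(c["tvec"],float).ravel()
    return K,k1,R,t
def ray(n,uv):
    K,k1,R,t=cam(n)
    p=cv2.undistortPoints(np.array(uv,float).reshape(-1,1,2),K,np.array([k1,0,0,0.])).reshape(-1,2)
    d=np.c_[p,np.ones(len(p))]@R
    return -R.T@t,d
def onplane(n,uv,z):
    o,d=ray(n,uv); return o+d*((z-o[2])/d[:,2])[:,None]
def proj(n,X):
    K,k1,R,t=cam(n)
    return cv2.projectPoints(np.array(X,float).reshape(-1,1,3),cv2.Rodrigues(R)[0],t,K,np.array([k1,0,0,0.]))[0].reshape(-1,2)
def snap(n,f):
    im=eyes.grab_frame(n)[:,:,::-1].copy(); cv2.imwrite("pics/"+f,im); return im
E
python3 - <<'E'
from h import *
for n in("scene","top"):
    snap(n,n+"0.png"); o,d=ray(n,[[320,240]]); print(n,o.round(3),d.round(2),cam(n)[0].round(0).tolist(),cam(n)[1])
s=manip.state(); print({k:np.round(v,3) for k,v in s.items()})
E
```

```text
scene [-0.351 -0.681  1.165] [[ 0.53  0.48 -0.7 ]] [[621.0, 0.0, 324.0], [0.0, 621.0, 236.0], [0.0, 0.0, 1.0]] -0.011713093933047106
top [0.428 0.1   1.165] [[ 0.08 -0.01 -1.  ]] [[477.0, 0.0, 320.0], [0.0, 477.0, 248.0], [0.0, 0.0, 1.0]] -0.11676523725497048
{'time': np.float64(0.1), 'joint_positions': array([ 1.144,  0.116,  1.442, -0.   ,  1.584, -0.038]), 'qvel': array([-0.   , -0.   , -0.002,  0.   ,  0.001, -0.003]), 'joint_torque': array([ 2.0000e-03, -7.2290e+01, -6.2386e+01,  7.8000e-02,  2.3000e-02,
       -0.0000e+00]), 'tool_pos': array([0.256, 0.624, 0.218]), 'tcp_rot': array([ 0.193,  0.981, -0.001, -0.   ]), 'ft_force': array([-0.59 ,  0.511,  0.168]), 'wrist_torque': array([ 0.025,  0.005, -0.078]), 'grip_force': np.float64(0.0), 'finger_gap': np.float64(0.093)}
```

View pics/scene0.png

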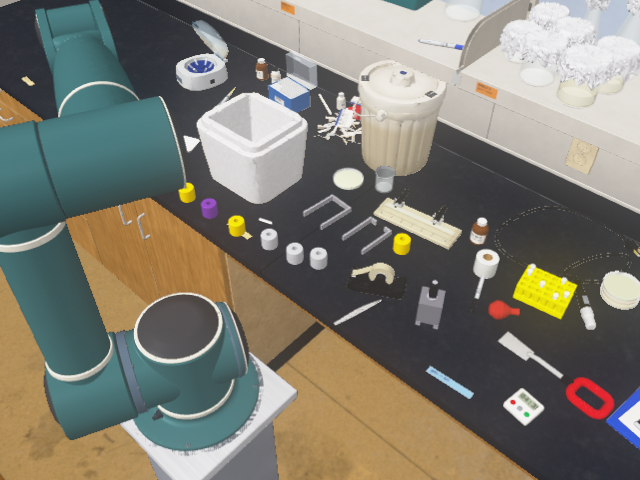

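View pics/top0.png

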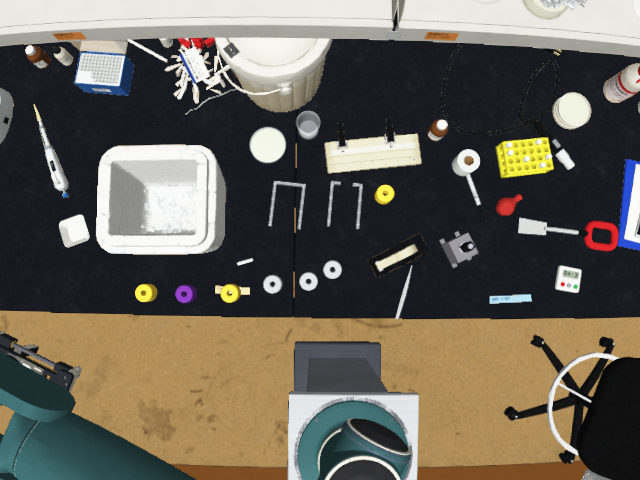

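The scene shows three grey sleeves near (269,239), (294,253), (318,258), lanes at (328,207) and (368,234), and the stand with pin at (431,300). In the top view the sleeves are at (272,284), (308,281), (332,269), the closed lane at (287,205), the gap lane at (344,205), and the rotated stand at (459,248).

Run:
```python
from h import *
t=cv2.imread("pics/top0.png"); s=cv2.imread("pics/scene0.png")
a=cv2.resize(t[170:300,255:365],None,fx=4,fy=4,interpolation=cv2.INTER_CUBIC)
b=cv2.resize(t[215:280,425:495],None,fx=4,fy=4,interpolation=cv2.INTER_CUBIC)
c=cv2.resize(s[270:335,405:455],None,fx=4,fy=4,interpolation=cv2.INTER_CUBIC)
o=np.zeros((540,740,3),np.uint8); o[:520,:440]=a; o[:260,450:730]=b; o[270:530,450:650]=c
cv2.imwrite("pics/crop0.png",o)
g=cv2.cvtColor(t,cv2.COLOR_BGR2HSV)
m=((g[:,:,1]<60)&(g[:,:,2]>60)).astype(np.uint8)
n,l,st,ce=cv2.connectedComponentsWithStats(m)
for i in range(1,n):
    x,y,w,h,ar=st[i]
    if 255<x<480 and 170<y<300 and ar>20: print("top",st[i],ce[i].round(1))
g=cv2.cvtColor(s,cv2.COLOR_BGR2HSV); m=((g[:,:,1]<60)&(g[:,:,2]>60)).astype(np.uint8)
n,l,st,ce=cv2.connectedComponentsWithStats(m)
for i in range(1,n):
    x,y,w,h,ar=st[i]
    if 255<x<460 and 180<y<330 and ar>20: print("sc",st[i],ce[i].round(1))
```

```text
top [268 181  38  49 478] [287.1 200. ]
top [327 180  14  47 206] [331.  200.3]
top [352 182  11  48 217] [358.4 202.9]
top [439 231  40  37 768] [458.6 248.6]
top [375 244  43  28 439] [395.7 257.1]
top [323 260  19  19 284] [332.  269.1]
top [395 265  18  54 240] [403.5 294.1]
top [299 272  19  19 281] [308. 281.]
top [263 274  20  20 299] [272.3 283.8]
sc [329 291   7   9  28] [332.4 294.6]
sc [315 298  10   7  22] [319.3 300.9]
sc [ 328  298   96   90 1005] [374. 342.]
sc [387 306   7   6  22] [390.2 308.5]
```

View pics/crop0.png

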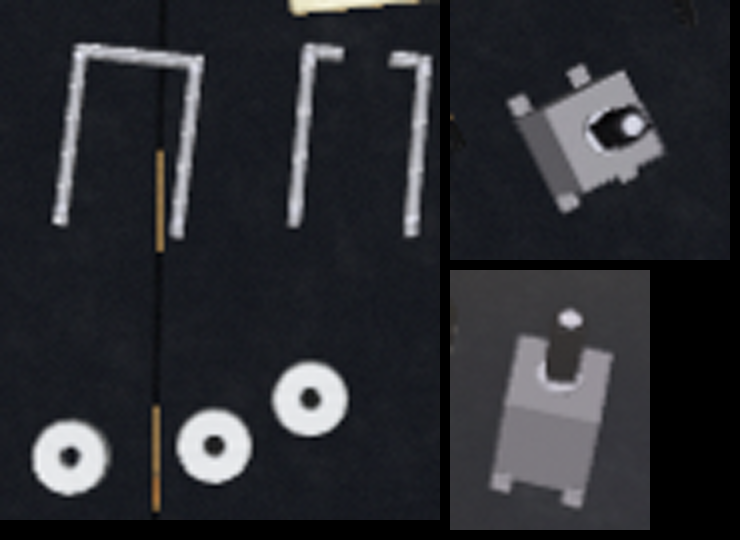

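The crop shows bores at roughly (70,457), (214,446), (310,399), lane corners, stand top corners near (545,103), (627,70), (663,155), (580,190), and handle top at (632,124) in top and (570,318) in scene.

```bash
cat >> h.py <<'E'
def tri(uvt,uvs):
    o1,d1=ray("top",[uvt]);o2,d2=ray("scene",[uvs]);d1=d1[0];d2=d2[0]
    ab=np.linalg.lstsq(np.c_[d1,-d2],o2-o1,rcond=None)[0]
    p,q=o1+ab[0]*d1,o2+ab[1]*d2
    return (p+q)/2,np.linalg.norm(p-q)
def bore(im,u,v,r=5):
    g=255.-cv2.cvtColor(im,cv2.COLOR_BGR2GRAY); u0,v0=int(round(u)),int(round(v))
    y,x=np.mgrid[v0-r:v0+r+1,u0-r:u0+r+1]; w=g[v0-r:v0+r+1,u0-r:u0+r+1]
    w=np.clip(w-np.percentile(w,35)-10,0,None)*(np.hypot(x-u,y-v)<=r); return np.array([(w*x).sum(),(w*y).sum()])/w.sum()
def bsc(im,p,rad=6):
    "bright top-face centroid near px"
E
python3 - <<'E'
from h import *
t=cv2.imread("pics/top0.png"); s=cv2.imread("pics/scene0.png")
C=lambda L,ox,oy,cx,cy:[[(x-ox-1.5)/4+cx,(y-oy-1.5)/4+cy] for x,y in L]
for n,L in(("closed",[(77,45),(203,57),(178,237),(60,226)]),("gap",[(307,45),(431,57),(411,235),(294,227)])):
    P=onplane("top",C(L,0,0,255,170),.016)[:,:2]; m=P.mean(0)
    ax=(P[0]+P[1]-P[2]-P[3])/2; ay=(P[0]+P[3]-P[1]-P[2])/2
    print(n,m.round(4),"len",np.linalg.norm(ax).round(4),np.linalg.norm(ay).round(4),"yaw",np.degrees([np.arctan2(ax[1],ax[0]),np.arctan2(-ay[0],ay[1])]).round(1)); print(P.round(3).tolist())
L=C([(545,103),(627,70),(663,155),(580,190)],450,0,425,215)
P=onplane("top",L,.066); print("stand",P.mean(0).round(4),np.degrees(np.arctan2(*(P[0]-P[1])[1::-1])).round(1),np.linalg.norm(np.diff(P,axis=0),axis=1).round(4))
ht=C([(632,124)],450,0,425,215)[0]; hs=C([(570,318)],450,270,405,270)[0]
print("handle top",[np.round(q,4) for q in tri(ht,hs)])
for c in((272.3,283.8),(308,281),(332,269.1)):
    b=bore(t,*c); print("ring",onplane("top",[c],.04)[0].round(4),"bore",b.round(2),onplane("top",[b],.04)[0].round(4),"scene pred",proj("scene",[onplane("top",[b],.04)[0]]).round(1))
a=cv2.resize(s[222:282,250:340],None,fx=8,fy=8,interpolation=cv2.INTER_CUBIC)
b=cv2.resize(t[236:261,448:473],None,fx=4,fy=4)
a[380:480,:100]=b; cv2.imwrite("pics/crop1.png",a)
E
```

```text
closed [0.6077 0.1693] len 0.1115 0.0746 yaw [-5.5 -4.7]
[[0.666, 0.202], [0.66, 0.125], [0.549, 0.139], [0.555, 0.21]]
gap [0.6098 0.0286] len 0.1112 0.0737 yaw [-4.7 -3.9]
[[0.668, 0.062], [0.662, -0.014], [0.552, -0.002], [0.556, 0.069]]
stand [ 0.5071 -0.2471  0.066 ] 112.2 [0.0534 0.0541 0.0543]
handle top [array([ 0.5071, -0.247 ,  0.1192]), np.float64(0.0017)]
ring [0.4161 0.1992 0.04  ] bore [272.03 283.75] [0.4162 0.1999 0.04  ] scene pred [[268.3 234.2]]
ring [0.4238 0.1153 0.04  ] bore [308.1  280.98] [0.4239 0.115  0.04  ] scene pred [[293.7 248.4]]
ring [0.4525 0.0591 0.04  ] bore [332.12 269.21] [0.4523 0.0588 0.04  ] scene pred [[317.6 253.2]]
```

View pics/crop1.png

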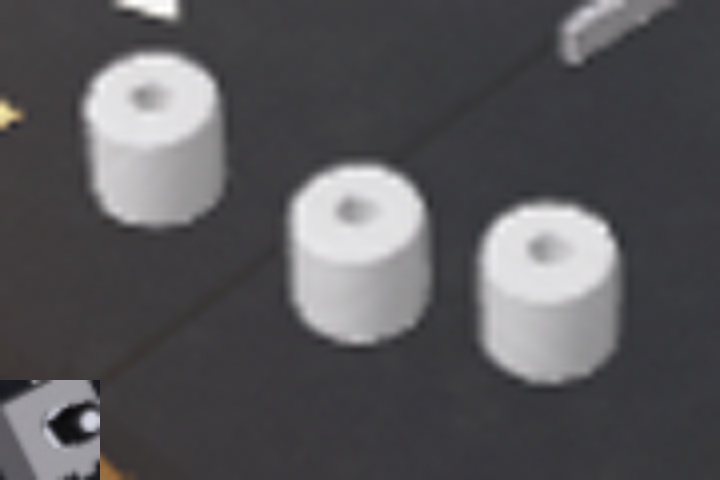

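The scene crop shows bores at full-image (268.7,234.1), (294.6,248.3), (318.6,253.1), within 1 px of the predictions for a 40 mm height. So the positions are good, and I start moving.

{"name": "servo_tool", "arguments": {"motion": [[[0, 0, -0.12], [0, 0, 0], 1], [[0, 0, -0.24], [0, 0, 0], 1], [[0, 0, -0.36], [0, 0, 0], 1], [[0, 0, -0.48], [0, 0, 0.019], 1], [[0, 0, -0.6], [0, 0, 0.038], 1]], "grip_force": 40}}

```text
time: 0.52
tool_pos: [0.2557, 0.6243, 0.4001]
tcp_rot: [0.311, 0.95, -0.0, -0.0]
ft_force: [0.3, 0.3, -0.3]
finger_gap: 0.093
grip_force: 0.0
```

```bash
cat >> h.py <<'E'
from scipy.spatial.transform import Rotation as Ro
def aim(*targets):
    "targets (x,y,z,heading_deg of tool y): chained shifts/turns in move units"
    s=manip.state(); p=np.array(s["tool_pos"]); R=Ro.from_quat(s["tcp_rot"])
    print("t",round(s["time"],2),"tcp",p.round(4),"F",np.round(s["ft_force"],1),"gap",round(float(s["finger_gap"]),4))
    for x,y,z,h in targets:
        h=np.radians(h); Y=np.array([np.cos(h),np.sin(h),0]); Z=np.array([0,0,-1.]); M=Ro.from_matrix(np.c_[np.cross(Y,Z),Y,Z])
        print("shift",(R.inv().apply(np.array([x,y,z])-p)/.3).round(4),"turn",((R.inv()*M).as_rotvec()/(2*np.pi)).round(4)); p=np.array([x,y,z]); R=M
E
python3 - <<'E'
from h import *
print([np.round(q,4) for q in map(lambda a:tri(*a),[((272.03,283.75),(268.7,234.1)),((308.1,280.98),(294.6,248.3)),((332.12,269.21),(318.6,253.1))])])
aim((.507,-.247,.4,22.2)); aim((.32,.40,.4,35),(.38,.2,.4,22.2),(.507,-.247,.4,22.2))
E
```

```text
Traceback (most recent call last):
ValueError: setting an array element with a sequence. The requested array has an inhomogeneous shape after 1 dimensions. The detected shape was (2,) + inhomogeneous part.
```

Run:
```python
from h import *
for a in [((272.03,283.75),(268.7,234.1)),((308.1,280.98),(294.6,248.3)),((332.12,269.21),(318.6,253.1))]: print(tri(*a)[0].round(4))
aim((.311,.43,.4,22.2),(.368,.234,.4,22.2),(.507,-.247,.4,22.2))
```

```text
[0.4166 0.1994 0.0405]
[0.4246 0.1143 0.0402]
[0.4532 0.0579 0.0402]
t 0.52 tcp [0.2557 0.6243 0.4001] F [ 0.3  0.3 -0.3] gap 0.093
shift [-5.314e-01 -4.134e-01  5.000e-04] turn [-0.0001  0.      0.0877]
shift [-0.6767 -0.0709  0.    ] turn [0. 0. 0.]
shift [-1.6595 -0.1768  0.    ] turn [0. 0. 0.]
```

{"name": "servo_tool", "arguments": {"motion": [[[-0.106, -0.083, 0], [0, 0, 0.0175], 1], [[-0.213, -0.165, 0], [0, 0, 0.035], 1], [[-0.319, -0.248, 0], [0, 0, 0.0526], 1], [[-0.425, -0.331, 0], [0, 0, 0.07], 1], [[-0.531, -0.413, 0], [0, 0, 0.0877], 1]]}}

```text
time: 0.93
tool_pos: [0.3121, 0.429, 0.3982]
tcp_rot: [0.558, 0.83, -0.0, 0.0]
ft_force: [2.0, 1.1, 0.6]
finger_gap: 0.0929
grip_force: 0.0
```

{"name": "servo_tool", "arguments": {"motion": [[[-0.135, -0.014, 0], [0, 0, 0], 1], [[-0.271, -0.028, 0], [0, 0, 0], 1], [[-0.406, -0.043, 0], [0, 0, 0], 1], [[-0.541, -0.057, 0], [0, 0, 0], 1], [[-0.677, -0.071, 0], [0, 0, 0], 1]]}}

```text
time: 1.35
tool_pos: [0.3698, 0.2331, 0.3985]
tcp_rot: [0.556, 0.831, 0.0, 0.0]
ft_force: [1.3, 1.1, 0.2]
finger_gap: 0.093
grip_force: 0.0
```

{"name": "servo_tool", "arguments": {"motion": [[[-0.138, -0.015, 0], [0, 0, 0], 1], [[-0.276, -0.03, 0], [0, 0, 0], 1], [[-0.414, -0.044, 0], [0, 0, 0], 1], [[-0.552, -0.059, 0], [0, 0, 0], 1], [[-0.69, -0.074, 0], [0, 0, 0], 1]]}}

```text
time: 1.77
tool_pos: [0.4285, 0.0331, 0.3987]
tcp_rot: [0.556, 0.831, 0.0, 0.0]
ft_force: [1.3, -0.2, -0.0]
finger_gap: 0.093
grip_force: 0.0
```

{"name": "servo_tool", "arguments": {"motion": [[[-0.138, -0.015, 0], [0, 0, 0], 1], [[-0.276, -0.03, 0], [0, 0, 0], 1], [[-0.414, -0.044, 0], [0, 0, 0], 1], [[-0.552, -0.059, 0], [0, 0, 0], 1], [[-0.69, -0.074, 0], [0, 0, 0], 1]]}}

```text
time: 2.18
tool_pos: [0.4872, -0.1669, 0.3985]
tcp_rot: [0.556, 0.831, 0.0, 0.0]
ft_force: [1.2, 0.8, 0.5]
finger_gap: 0.093
grip_force: 0.0
```

Run:
```python
from h import *
snap("scene","s1.png"); snap("top","t1.png")
aim((.507,-.247,.26,22.2),(.507,-.247,.13,22.2),(.507,-.247,.074,22.2),(.507,-.247,.20,0))
print(manip.state()["joint_positions"])
```

```text
t 2.28 tcp [ 0.4878 -0.1691  0.3967] F [ 0.3  0.1 -0.4] gap 0.0931
shift [-0.2653 -0.0379  0.4554] turn [-0.0004 -0.0002  0.    ]
shift [0.     0.     0.4333] turn [0. 0. 0.]
shift [0.     0.     0.1867] turn [0. 0. 0.]
shift [ 0.    0.   -0.42] turn [0.     0.     0.0617]
[-3.82534987e-01 -2.16683006e-01  1.47616652e+00 -8.50424053e-04
  1.88506755e+00 -7.70464960e-01]
```

{"name": "servo_tool", "arguments": {"motion": [[[-0.09, -0.013, 0], [0, 0, 0], 1], [[-0.18, -0.025, 0.02], [0, 0, 0], 1], [[-0.265, -0.038, 0.13], [0, 0, 0], 1], [[-0.265, -0.038, 0.26], [0, 0, 0], 1], [[-0.265, -0.038, 0.39], [0, 0, 0], 1]]}}

```text
time: 2.7
tool_pos: [0.5071, -0.2432, 0.2798]
tcp_rot: [0.556, 0.831, -0.0, -0.0]
ft_force: [1.0, -0.1, -0.7]
finger_gap: 0.0929
grip_force: 0.0
```

{"name": "servo_tool", "arguments": {"motion": [[[0, 0, 0.13], [0, 0, 0], 1], [[0, 0, 0.26], [0, 0, 0], 1], [[0, 0, 0.35], [0, 0, 0], 1], [[0, 0, 0.4], [0, 0, 0], 1], [[0, 0, 0.4], [0, 0, 0], 1]]}}

```text
time: 3.12
tool_pos: [0.5057, -0.2413, 0.1576]
tcp_rot: [0.556, 0.831, -0.0, -0.003]
ft_force: [-0.4, -0.8, 0.5]
finger_gap: 0.093
grip_force: 0.0
```

Run:
```python
from h import *
aim((.507,-.247,.074,22.2),(.507,-.247,.20,0))
im=snap("scene","s2.png"); t=snap("top","t2.png")
a=cv2.resize(im[210:330,380:500],None,fx=4,fy=4,interpolation=cv2.INTER_CUBIC); cv2.imwrite("pics/c2.png",a)
```

```text
t 3.12 tcp [ 0.5057 -0.2413  0.1576] F [-0.4 -0.8  0.5] gap 0.093
shift [-0.0205 -0.0025  0.2787] turn [-0.0006 -0.0007  0.0008]
shift [ 0.    0.   -0.42] turn [0.     0.     0.0617]
```

View pics/c2.png

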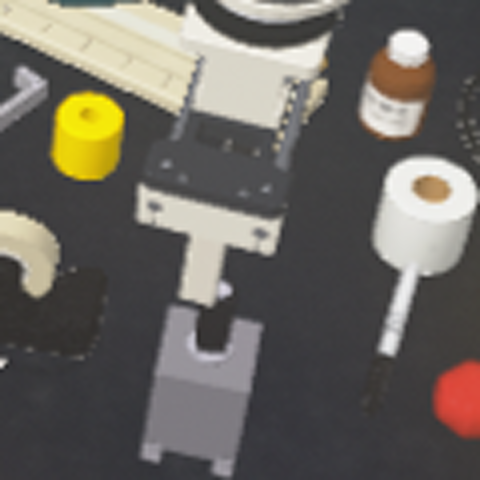

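The gripper is above the stand, handle between the fingers at crop (218,290). Descending with the correction.

{"name": "servo_tool", "arguments": {"motion": [[[-0.0205, -0.0025, 0.04], [0, 0, 0], 1], [[-0.0205, -0.0025, 0.13], [0, 0, 0], 1], [[-0.0205, -0.0025, 0.22], [0, 0, 0], 1], [[-0.0205, -0.0025, 0.275], [0, 0, 0], 1], [[-0.0205, -0.0025, 0.275], [0, 0, 0], 1]]}}

```text
time: 3.63
tool_pos: [0.5078, -0.2481, 0.0761]
tcp_rot: [0.556, 0.831, -0.0, -0.002]
ft_force: [-0.5, 0.1, -0.7]
finger_gap: 0.0931
grip_force: 0.0
```

Run:
```python
from h import *
aim((.507,-.247,.074,22.2),(.507,-.247,.20,0))
print(manip.state()["tcp_rot"])
```

```text
t 3.63 tcp [ 0.5078 -0.2481  0.0761] F [-0.5  0.1 -0.7] gap 0.0931
shift [ 0.0042 -0.001   0.0069] turn [-0.0004 -0.0004  0.0007]
shift [ 0.    0.   -0.42] turn [0.     0.     0.0617]
[ 5.55798745e-01  8.31314951e-01 -1.90321897e-04 -1.78088933e-03]
```

{"name": "servo_tool", "arguments": {"motion": [[[0.004, 0, 0.007], [0, 0, 0], 1], [[0.004, 0, 0.007], [0, 0, 0], 0], [[0.004, 0, 0.007], [0, 0, 0], 0], [[0.004, 0, 0.007], [0, 0, 0], 0], [[0.004, 0, 0.007], [0, 0, 0], 0]], "grip_force": 50}}

```text
time: 4.05
tool_pos: [0.5087, -0.2475, 0.0781]
tcp_rot: [0.556, 0.831, 0.0, 0.001]
ft_force: [0.4, 0.0, 1.3]
finger_gap: 0.0711
grip_force: 0.0
```

{"name": "servo_tool", "arguments": {"motion": [[[0, 0, 0], [0, 0, 0], 0], [[0, 0, 0], [0, 0, 0], 0], [[0, 0, 0], [0, 0, 0], 0], [[0, 0, 0], [0, 0, 0], 0], [[0, 0, 0], [0, 0, 0], 0]]}}

```text
time: 4.47
tool_pos: [0.5083, -0.2472, 0.077]
tcp_rot: [0.556, 0.831, -0.0, -0.0]
ft_force: [-0.8, -0.1, -0.2]
finger_gap: 0.0375
grip_force: 0.0
```

Run:
```python
from h import *
aim((.507,-.247,.25,22.2))
```

```text
t 4.47 tcp [ 0.5083 -0.2472  0.077 ] F [-0.8 -0.1 -0.2] gap 0.0375
shift [ 0.0023 -0.0037 -0.5766] turn [-0.     -0.      0.0008]
```

{"name": "servo_tool", "arguments": {"motion": [[[0.002, -0.003, 0.01], [0, 0, 0], 0], [[0.002, -0.003, 0.01], [0, 0, 0], 0], [[0.002, -0.003, 0.01], [0, 0, 0], 0], [[0.002, -0.003, 0.01], [0, 0, 0], 0], [[0.002, -0.003, 0.01], [0, 0, 0], 0]]}}

```text
time: 4.88
tool_pos: [0.5072, -0.247, 0.074]
tcp_rot: [0.556, 0.831, -0.0, -0.0]
ft_force: [-0.3, 0.4, -1.4]
finger_gap: 0.0179
grip_force: 49.9
```

{"name": "servo_tool", "arguments": {"motion": [[[0, 0, 0], [0, 0, 0], 0], [[0, 0, 0], [0, 0, 0], 0], [[0, 0, 0], [0, 0, 0], 0], [[0, 0, 0], [0, 0, 0], 0], [[0, 0, 0], [0, 0, 0], 0]]}}

```text
time: 5.3
tool_pos: [0.5072, -0.247, 0.074]
tcp_rot: [0.556, 0.831, 0.0, -0.0]
ft_force: [0.3, 0.2, -0.8]
finger_gap: 0.018
grip_force: 49.9
```

Run:
```python
from h import *
aim((.507,-.247,.25,22.2)); print(manip.state()["grip_force"])
```

```text
t 5.3 tcp [ 0.5072 -0.247   0.074 ] F [ 0.3  0.2 -0.8] gap 0.018
shift [ 3.000e-04 -7.000e-04 -5.865e-01] turn [-0.     -0.      0.0008]
49.90716218948364
```

{"name": "servo_tool", "arguments": {"motion": [[[0, 0, -0.06], [0, 0, 0], 0], [[0, 0, -0.17], [0, 0, 0], 0], [[0, 0, -0.29], [0, 0, 0], 0], [[0, 0, -0.41], [0, 0, 0.01], 0], [[0, 0, -0.53], [0, 0, 0.025], 0]]}}

```text
time: 5.72
tool_pos: [0.5069, -0.2469, 0.2348]
tcp_rot: [0.62, 0.785, -0.0, -0.0]
ft_force: [0.2, -0.7, 0.0]
finger_gap: 0.018
grip_force: 49.9
```

{"name": "servo_tool", "arguments": {"motion": [[[0, 0, 0], [0, 0, 0.015], 0], [[0, 0, 0], [0, 0, 0.03], 0], [[0, 0, 0], [0, 0, 0.0367], 0], [[0, 0, 0], [0, 0, 0.0367], 0], [[0, 0, 0], [0, 0, 0.0367], 0]]}}

```text
time: 6.13
tool_pos: [0.5072, -0.247, 0.233]
tcp_rot: [0.705, 0.709, -0.0, -0.0]
ft_force: [-0.0, 0.0, -0.6]
finger_gap: 0.0179
grip_force: 49.9
```

Run:
```python
from h import *
aim((.4532,.0579,.22,0),(.4532,.0579,.12,0)); s=manip.state(); print(s["grip_force"],s["tcp_rot"])
```

```text
t 6.13 tcp [ 0.5072 -0.247   0.233 ] F [-0.   0.  -0.6] gap 0.0179
shift [ 1.0176 -0.1736  0.0433] turn [-0.    -0.     0.001]
shift [0.     0.     0.3333] turn [0. 0. 0.]
49.90745544433594 [ 7.04877222e-01  7.09329330e-01 -2.94546507e-05 -5.07381959e-05]
```

{"name": "servo_tool", "arguments": {"motion": [[[0.12, -0.021, 0], [0, 0, 0.001], 0], [[0.24, -0.042, 0], [0, 0, 0.001], 0], [[0.36, -0.063, 0], [0, 0, 0.001], 0], [[0.48, -0.084, 0], [0, 0, 0.001], 0], [[0.6, -0.105, 0], [0, 0, 0.001], 0]]}}

```text
time: 6.55
tool_pos: [0.4742, -0.0658, 0.2329]
tcp_rot: [0.707, 0.707, 0.0, 0.0]
ft_force: [0.9, 0.2, -0.9]
finger_gap: 0.0172
grip_force: 49.9
```

{"name": "servo_tool", "arguments": {"motion": [[[0.12, -0.02, 0], [0, 0, 0], 0], [[0.24, -0.04, 0], [0, 0, 0], 0], [[0.34, -0.058, 0], [0, 0, 0], 0], [[0.418, -0.069, 0.05], [0, 0, 0], 0], [[0.418, -0.069, 0.15], [0, 0, 0], 0]]}}

```text
time: 6.97
tool_pos: [0.455, 0.0616, 0.1908]
tcp_rot: [0.706, 0.708, 0.002, 0.001]
ft_force: [0.6, -0.4, -0.4]
finger_gap: 0.0181
grip_force: 49.9
```

{"name": "servo_tool", "arguments": {"motion": [[[0, 0, 0.06], [0, 0, 0], 0], [[0, 0, 0.11], [0, 0, 0], 0], [[0, 0, 0.16], [0, 0, 0], 0], [[0, 0, 0.18], [0, 0, 0], 0], [[0, 0, 0.18], [0, 0, 0], 0]]}}

```text
time: 7.38
tool_pos: [0.4539, 0.0582, 0.1328]
tcp_rot: [0.707, 0.707, -0.001, -0.001]
ft_force: [-0.8, 0.4, -1.0]
finger_gap: 0.0177
grip_force: 49.9
```

Run:
```python
from h import *
aim((.4532,.0579,.115,0)); s=manip.state(); print(s["grip_force"],s["tcp_rot"])
im=snap("scene","s3.png"); t=snap("top","t3.png")
a=cv2.resize(im[180:280,270:390],None,fx=4,fy=4,interpolation=cv2.INTER_CUBIC); b=cv2.resize(t[250:300,255:345],None,fx=3,fy=3,interpolation=cv2.INTER_CUBIC)
o=np.zeros((400,760,3),np.uint8);o[:,:480]=a;o[:150,490:]=b; cv2.imwrite("pics/c3.png",o)
```

```text
t 7.38 tcp [0.4539 0.0582 0.1328] F [-0.8  0.4 -1. ] gap 0.0177
shift [-0.0011 -0.002   0.0593] turn [-0.0003  0.     -0.0001]
49.907087087631226 [ 7.07272851e-01  7.06939886e-01 -7.97481531e-04 -6.90160798e-04]
```

View pics/c3.png

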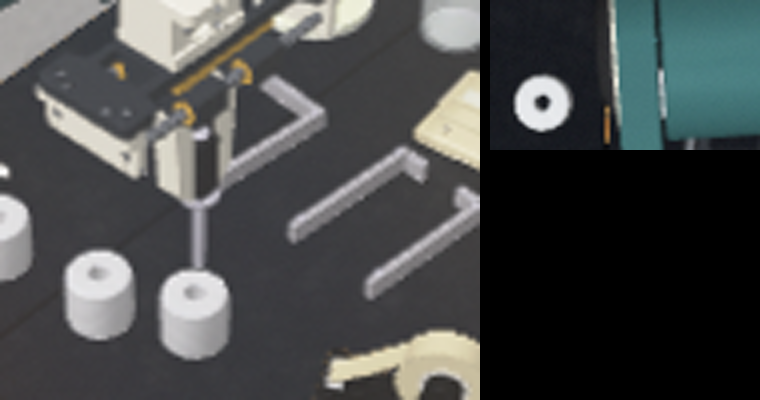

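The pin tip at crop (199,268) is directly above sleeve c's bore (196,293). Lowering gently.

{"name": "servo_tool", "arguments": {"motion": [[[-0.001, -0.002, 0.03], [0, 0, 0], 0], [[-0.001, -0.002, 0.06], [0, 0, 0], 0], [[-0.001, -0.002, 0.075], [0, 0, 0], 0], [[-0.001, -0.002, 0.09], [0, 0, 0], 0], [[-0.001, -0.002, 0.1], [0, 0, 0], 0]]}}

```text
time: 7.9
tool_pos: [0.4537, 0.058, 0.1034]
tcp_rot: [0.708, 0.706, -0.0, -0.0]
ft_force: [-0.7, 0.2, -1.9]
finger_gap: 0.0176
grip_force: 49.9
```

Run:
```python
from h import *
aim((.4532,.0579,.09,0)); s=manip.state(); print(s["grip_force"],s["wrist_torque"])
im=snap("scene","s4.png")
p=s["tool_pos"]; print(proj("scene",[[p[0],p[1],p[2]-.068],[.4532,.0579,.04]]).round(1))
a=cv2.resize(im[225:275,280:350],None,fx=8,fy=8,interpolation=cv2.INTER_CUBIC); cv2.imwrite("pics/c4.png",a)
```

```text
t 7.9 tcp [0.4537 0.058  0.1034] F [-0.7  0.2 -1.9] gap 0.0176
shift [-0.0002 -0.0016  0.0445] turn [-0.0001 -0.     -0.0003]
49.90865886211395 [ 0.03100267  0.12718327 -0.00275473]
[[318.2 254.3]
 [318.1 253.2]]
```

View pics/c4.png

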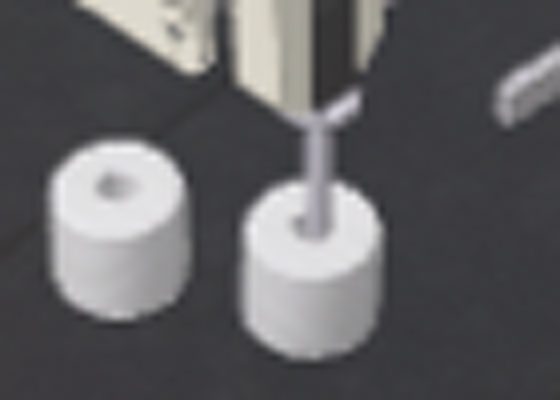

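The pin is entering the bore, sitting about 2 mm to the image-right (crop (318,230) against bore centre (309,227)). I correct that and feel downward.

{"name": "servo_tool", "arguments": {"motion": [[[0.0045, -0.005, 0.01], [0, 0, 0], 0], [[0.0045, -0.005, 0.035], [0, 0, 0], 0], [[0.0045, -0.005, 0.055], [0, 0, 0], 0], [[0.0045, -0.005, 0.07], [0, 0, 0], 0], [[0.0045, -0.005, 0.075], [0, 0, 0], 0]]}}

```text
time: 8.37
tool_pos: [0.4519, 0.0593, 0.0804]
tcp_rot: [0.708, 0.707, -0.0, -0.0]
ft_force: [-0.3, -0.3, -0.9]
finger_gap: 0.0175
grip_force: 49.9
```

{"name": "servo_tool", "arguments": {"motion": [[[0, 0, 0.004], [0, 0, 0], 0], [[0, 0, 0.007], [0, 0, 0], 0], [[0, 0, 0.01], [0, 0, 0], 0], [[0, 0, 0.01], [0, 0, 0], 0], [[0, 0, 0.01], [0, 0, 0], 0]]}}

```text
time: 8.78
tool_pos: [0.4524, 0.0593, 0.0787]
tcp_rot: [0.708, 0.706, 0.0, 0.0]
ft_force: [0.1, 0.3, -0.4]
finger_gap: 0.0179
grip_force: 49.9
```

{"name": "servo_tool", "arguments": {"motion": [[[0, 0, 0.004], [0, 0, 0], 0], [[0, 0, 0.008], [0, 0, 0], 0], [[0, 0, 0.012], [0, 0, 0], 0], [[0, 0, 0.015], [0, 0, 0], 0], [[0, 0, 0.015], [0, 0, 0], 0]]}}

```text
time: 9.2
tool_pos: [0.4532, 0.0594, 0.0769]
tcp_rot: [0.708, 0.706, 0.001, 0.001]
ft_force: [-10.6, -0.7, 29.9]
finger_gap: 0.0179
grip_force: 50.0
```

At tip height about 10 mm the force rises to 30 N, so sleeve c is blind. Lifting a few mm and sliding it to the closed lane.

{"name": "servo_tool", "arguments": {"motion": [[[0, 0, -0.012], [0, 0, 0], 0], [[0.005, 0.03, -0.024], [0, 0, 0], 0], [[0.015, 0.08, -0.024], [0, 0, 0], 0], [[0.03, 0.13, -0.024], [0, 0, 0], 0], [[0.04, 0.175, -0.024], [0, 0, 0], 0]]}}

```text
time: 9.62
tool_pos: [0.5061, 0.0715, 0.0812]
tcp_rot: [0.708, 0.706, 0.0, 0.0]
ft_force: [-0.6, -0.3, -0.2]
finger_gap: 0.0179
grip_force: 49.9
```

{"name": "servo_tool", "arguments": {"motion": [[[0.05, 0.01, 0], [0, 0, 0], 0], [[0.12, 0.02, 0], [0, 0, 0], 0], [[0.2, 0.03, 0], [0, 0, 0], 0], [[0.28, 0.04, 0], [0, 0, 0], 0], [[0.35, 0.04, 0], [0, 0, 0], 0]]}}

```text
time: 10.03
tool_pos: [0.5178, 0.1777, 0.0809]
tcp_rot: [0.708, 0.706, -0.0, -0.0]
ft_force: [0.3, -0.5, -0.8]
finger_gap: 0.0174
grip_force: 49.9
```

```bash
cat >> h.py <<'E'
def blobs(f="x.png"):
    im=snap("scene",f); v=im[180:290,230:420].astype(int); m=((v.min(2)>120)&(v.max(2)-v.min(2)<40)).astype(np.uint8)
    n,l,st,ce=cv2.connectedComponentsWithStats(m)
    for i in range(1,n):
        x,y,w,h,a=st[i]
        if a>60:
            uv=[x+230+(w-1)/2,y+180+6.]; print(st[i]+[230,180,0,0,0],"->",onplane("scene",[uv],.04)[0][:2].round(4))
E
python3 - <<'E'
from h import *
blobs("s5.png"); aim((.6296,.1674,.082,0)); print(manip.state()["ft_force"])
E
```

```text
[230 180  60  24 921] -> [0.5361 0.3589]
[333 180  31  10 238] -> [0.7055 0.1746]
[375 180  18  13 198] -> [0.7735 0.1006]
[291 189  60  47 879] -> [0.6239 0.2055]
[374 198  46  38 860] -> [0.737  0.0265]
[342 217  35  23 180] -> [0.6087 0.0533]
[361 227  31  28 175] -> [ 0.6093 -0.0039]
[260 228  18  22 323] -> [0.4172 0.2   ]
[286 242  18  23 335] -> [0.4261 0.1145]
[370 266  25  18  97] -> [ 0.5117 -0.1011]
t 10.08 tcp [0.5175 0.1802 0.0809] F [-1.9  1.5 -0.6] gap 0.0176
shift [-0.0425  0.3737 -0.0038] turn [-0.     -0.0002 -0.0001]
[-1.9269217   1.48162588 -0.57996268]
```

{"name": "servo_tool", "arguments": {"motion": [[[-0.015, 0.03, 0], [0, 0, 0], 0], [[-0.022, 0.09, 0], [0, 0, 0], 0], [[-0.027, 0.16, 0], [0, 0, 0], 0], [[-0.034, 0.23, 0], [0, 0, 0], 0], [[-0.04, 0.29, 0], [0, 0, 0], 0]]}}

```text
time: 10.5
tool_pos: [0.6059, 0.1633, 0.0808]
tcp_rot: [0.708, 0.706, -0.0, 0.0]
ft_force: [-0.6, 0.1, -0.2]
finger_gap: 0.018
grip_force: 49.9
```

{"name": "servo_tool", "arguments": {"motion": [[[0, 0.04, 0], [0, 0, 0], 0], [[0, 0.08, 0], [0, 0, 0], 0], [[0, 0.087, 0], [0, 0, 0], 0], [[0, 0.087, 0], [0, 0, 0], 0], [[0, 0.087, 0], [0, 0, 0], 0]]}}

```text
time: 10.92
tool_pos: [0.63, 0.1637, 0.0809]
tcp_rot: [0.708, 0.706, -0.0, -0.0]
ft_force: [-0.9, 0.0, -1.2]
finger_gap: 0.0179
grip_force: 49.9
```

Run:
```python
from h import *
im=snap("scene","s6.png"); aim((.6296,.1674,.082,0))
a=cv2.resize(im[180:270,250:400],None,fx=5,fy=5,interpolation=cv2.INTER_CUBIC); cv2.imwrite("pics/c6.png",a)
```

```text
t 10.97 tcp [0.6298 0.1638 0.0811] F [-0.1 -0.3 -0.3] gap 0.0177
shift [ 0.0121 -0.0007 -0.0032] turn [-0.0001  0.     -0.0003]
```

View pics/c6.png

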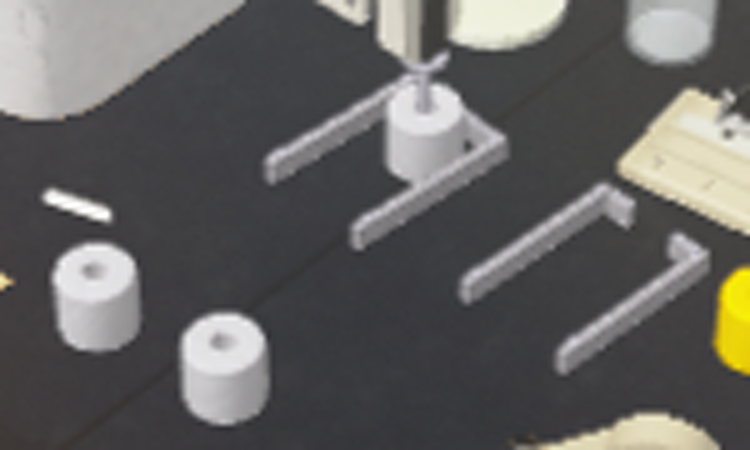

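Sleeve c stands in the closed lane against the back (crop (425,130)) with the pin in its bore. Next: lift out and go to sleeve b.

{"name": "servo_tool", "arguments": {"motion": [[[0, 0, -0.06], [0, 0, 0], 0], [[0, 0, -0.15], [0, 0, 0], 0], [[0, 0, -0.25], [0, 0, 0], 0], [[0, -0.05, -0.25], [0, 0, 0], 0], [[-0.02, -0.16, -0.25], [0, 0, 0], 0]]}}

```text
time: 11.38
tool_pos: [0.5834, 0.1586, 0.1581]
tcp_rot: [0.708, 0.707, 0.001, 0.001]
ft_force: [-0.1, 0.5, -0.8]
finger_gap: 0.018
grip_force: 49.9
```

{"name": "servo_tool", "arguments": {"motion": [[[-0.03, -0.13, 0], [0, 0, 0], 0], [[-0.07, -0.26, 0], [0, 0, 0], 0], [[-0.11, -0.38, 0], [0, 0, 0], 0], [[-0.135, -0.48, 0], [0, 0, 0], 0], [[-0.142, -0.527, 0], [0, 0, 0], 0]]}}

```text
time: 11.8
tool_pos: [0.4208, 0.115, 0.1562]
tcp_rot: [0.708, 0.707, 0.0, 0.0]
ft_force: [-0.9, 0.0, -0.3]
finger_gap: 0.0175
grip_force: 49.9
```

{"name": "servo_tool", "arguments": {"motion": [[[0, 0, 0], [0, 0, 0], 0], [[0, 0, 0.04], [0, 0, 0], 0], [[0, 0, 0.08], [0, 0, 0], 0], [[0, 0, 0.08], [0, 0, 0], 0], [[0, 0, 0.08], [0, 0, 0], 0]]}}

```text
time: 12.22
tool_pos: [0.4238, 0.1157, 0.1307]
tcp_rot: [0.708, 0.707, -0.001, -0.001]
ft_force: [-0.7, -0.3, -0.6]
finger_gap: 0.0179
grip_force: 49.9
```

Run:
```python
from h import *
blobs("s7.png"); aim((.4236,.1153,.085,0))
```

```text
[ 237  180   67   85 1440] -> [0.5562 0.337 ]
[333 180  31  10 239] -> [0.7055 0.1746]
[375 180  18  13 198] -> [0.7735 0.1006]
[303 195  48  35 590] -> [0.6163 0.1763]
[298 197   5  23  64] -> [0.5609 0.2242]
[374 198  46  38 874] -> [0.737  0.0265]
[342 217  35  23 180] -> [0.6087 0.0533]
[361 227  31  28 180] -> [ 0.6093 -0.0039]
[260 228  18  22 322] -> [0.4172 0.2   ]
[370 266  25  18  99] -> [ 0.5117 -0.1011]
t 12.27 tcp [0.4241 0.1158 0.1314] F [-0.2 -0.  -0.9] gap 0.0179
shift [-0.0016 -0.0013  0.1547] turn [-0.0003  0.0001 -0.0003]
```

{"name": "servo_tool", "arguments": {"motion": [[[-0.001, -0.001, 0.035], [0, 0, 0], 0], [[-0.001, -0.001, 0.07], [0, 0, 0], 0], [[-0.001, -0.001, 0.09], [0, 0, 0], 0], [[-0.001, -0.001, 0.1], [0, 0, 0], 0], [[-0.001, -0.001, 0.105], [0, 0, 0], 0]]}}

```text
time: 12.68
tool_pos: [0.4234, 0.1154, 0.0999]
tcp_rot: [0.708, 0.706, -0.0, -0.0]
ft_force: [0.4, 0.3, -1.1]
finger_gap: 0.0177
grip_force: 49.9
```

{"name": "servo_tool", "arguments": {"motion": [[[0, 0, 0.02], [0, 0, 0], 0], [[0, 0, 0.035], [0, 0, 0], 0], [[0, 0, 0.045], [0, 0, 0], 0], [[0, 0, 0.05], [0, 0, 0], 0], [[0, 0, 0.055], [0, 0, 0], 0]]}}

```text
time: 13.1
tool_pos: [0.4236, 0.1155, 0.0841]
tcp_rot: [0.708, 0.706, -0.0, 0.0]
ft_force: [0.7, 0.2, -1.1]
finger_gap: 0.0175
grip_force: 49.9
```

{"name": "servo_tool", "arguments": {"motion": [[[0, 0, 0.004], [0, 0, 0], 0], [[0, 0, 0.008], [0, 0, 0], 0], [[0, 0, 0.012], [0, 0, 0], 0], [[0, 0, 0.015], [0, 0, 0], 0], [[0, 0, 0.015], [0, 0, 0], 0]]}}

```text
time: 13.52
tool_pos: [0.424, 0.1156, 0.0806]
tcp_rot: [0.708, 0.706, 0.0, 0.0]
ft_force: [-2.7, 0.2, 9.0]
finger_gap: 0.0178
grip_force: 49.9
```

{"name": "servo_tool", "arguments": {"motion": [[[0, 0, 0.004], [0, 0, 0], 0], [[0, 0, 0.008], [0, 0, 0], 0], [[0, 0, 0.012], [0, 0, 0], 0], [[0, 0, 0.012], [0, 0, 0], 0], [[0, 0, 0.012], [0, 0, 0], 0]]}}

```text
time: 13.93
tool_pos: [0.4246, 0.1159, 0.0797]
tcp_rot: [0.708, 0.706, 0.001, 0.001]
ft_force: [-12.5, -0.7, 37.1]
finger_gap: 0.0179
grip_force: 50.0
```

Hard stop again at tip about 12 mm, so b is blind as well and a must be the through-bored one. Sliding b into the closed lane.

{"name": "servo_tool", "arguments": {"motion": [[[0, 0, -0.012], [0, 0, 0], 0], [[0.015, 0.03, -0.026], [0, 0, 0], 0], [[0.05, 0.1, -0.026], [0, 0, 0], 0], [[0.085, 0.18, -0.026], [0, 0, 0], 0], [[0.115, 0.25, -0.026], [0, 0, 0], 0]]}}

```text
time: 14.35
tool_pos: [0.5003, 0.1506, 0.0839]
tcp_rot: [0.708, 0.706, 0.0, 0.0]
ft_force: [-0.6, -1.0, -0.4]
finger_gap: 0.0174
grip_force: 50.0
```

{"name": "servo_tool", "arguments": {"motion": [[[0.04, 0.015, 0], [0, 0, 0], 0], [[0.075, 0.03, 0], [0, 0, 0], 0], [[0.085, 0.05, 0], [0, 0, 0], 0], [[0.085, 0.1, 0], [0, 0, 0], 0], [[0.083, 0.15, 0], [0, 0, 0], 0]]}}

```text
time: 14.77
tool_pos: [0.5438, 0.1752, 0.084]
tcp_rot: [0.707, 0.707, 0.0, -0.0]
ft_force: [0.1, -0.5, -1.3]
finger_gap: 0.0176
grip_force: 50.0
```

Run:
```python
from h import *
aim((.5868,.171,.083,0))
```

```text
t 14.77 tcp [0.5438 0.1752 0.084 ] F [ 0.1 -0.5 -1.3] gap 0.0176
shift [-0.0139  0.1435  0.0033] turn [-0.     -0.     -0.0001]
```

{"name": "servo_tool", "arguments": {"motion": [[[-0.004, 0.04, 0], [0, 0, 0], 0], [[-0.008, 0.08, 0], [0, 0, 0], 0], [[-0.012, 0.12, 0], [0, 0, 0], 0], [[-0.014, 0.143, 0], [0, 0, 0], 0], [[-0.014, 0.143, 0], [0, 0, 0], 0]]}}

```text
time: 15.18
tool_pos: [0.5877, 0.1701, 0.0838]
tcp_rot: [0.708, 0.706, -0.0, 0.0]
ft_force: [0.8, -1.3, 0.7]
finger_gap: 0.0177
grip_force: 50.0
```

Run:
```python
from h import *
im=snap("scene","s8.png"); aim((.4164,.1994,.13,0))
a=cv2.resize(im[180:270,250:400],None,fx=5,fy=5,interpolation=cv2.INTER_CUBIC); cv2.imwrite("pics/c8.png",a)
```

```text
t 15.23 tcp [0.587  0.1702 0.0838] F [-0.7  0.2 -0.2] gap 0.0179
shift [ 0.0961 -0.5689 -0.1539] turn [-0.0001  0.     -0.0004]
```

View pics/c8.png

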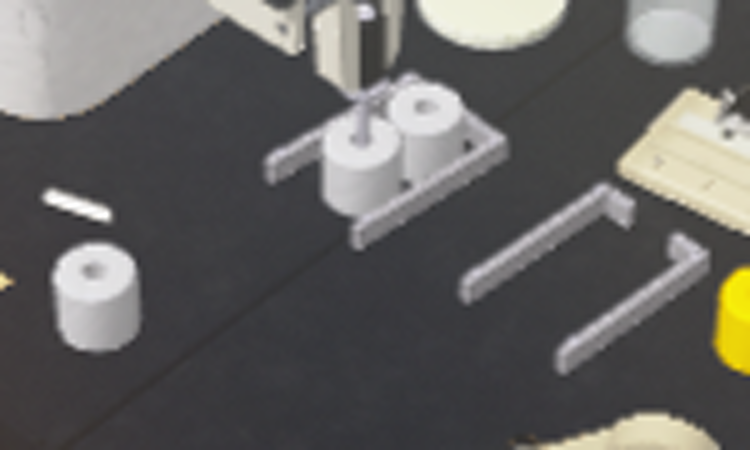

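Both blind sleeves stand in the closed lane (crop (362,170) and (425,120)), with the pin in b. Moving on to sleeve a.

{"name": "servo_tool", "arguments": {"motion": [[[0, 0, -0.06], [0, 0, 0], 0], [[0, 0, -0.15], [0, 0, 0], 0], [[0, 0, -0.24], [0, 0, 0], 0], [[0.01, -0.06, -0.24], [0, 0, 0], 0], [[0.03, -0.18, -0.24], [0, 0, 0], 0]]}}

```text
time: 15.65
tool_pos: [0.5339, 0.1792, 0.1574]
tcp_rot: [0.708, 0.706, 0.001, 0.001]
ft_force: [0.7, 0.7, -1.3]
finger_gap: 0.018
grip_force: 50.0
```

{"name": "servo_tool", "arguments": {"motion": [[[0.025, -0.13, 0], [0, 0, 0], 0], [[0.05, -0.26, 0], [0, 0, 0], 0], [[0.065, -0.35, 0], [0, 0, 0], 0], [[0.068, -0.388, 0], [0, 0, 0], 0], [[0.068, -0.388, 0.03], [0, 0, 0], 0]]}}

```text
time: 16.07
tool_pos: [0.4151, 0.2007, 0.1487]
tcp_rot: [0.707, 0.707, 0.002, 0.001]
ft_force: [-0.3, 0.0, 0.1]
finger_gap: 0.0179
grip_force: 50.0
```

{"name": "servo_tool", "arguments": {"motion": [[[0, 0, 0.03], [0, 0, 0], 0], [[0, 0, 0.05], [0, 0, 0], 0], [[0, 0, 0.05], [0, 0, 0], 0], [[0, 0, 0.05], [0, 0, 0], 0], [[0, 0, 0.05], [0, 0, 0], 0]]}}

```text
time: 16.48
tool_pos: [0.4168, 0.1999, 0.1317]
tcp_rot: [0.708, 0.706, -0.0, -0.0]
ft_force: [-0.3, 0.9, -0.8]
finger_gap: 0.0179
grip_force: 50.0
```

Run:
```python
from h import *
aim((.4162,.1998,.085,0))
```

```text
t 16.48 tcp [0.4168 0.1999 0.1317] F [-0.3  0.9 -0.8] gap 0.0179
shift [-0.0003 -0.002   0.1558] turn [-0.0001  0.0001 -0.0004]
```

{"name": "servo_tool", "arguments": {"motion": [[[0, -0.002, 0.035], [0, 0, 0], 0], [[0, -0.002, 0.07], [0, 0, 0], 0], [[0, -0.002, 0.09], [0, 0, 0], 0], [[0, -0.002, 0.1], [0, 0, 0], 0], [[0, -0.002, 0.105], [0, 0, 0], 0]]}}

```text
time: 16.9
tool_pos: [0.4155, 0.2, 0.0996]
tcp_rot: [0.708, 0.706, -0.0, -0.0]
ft_force: [1.0, 0.4, -0.7]
finger_gap: 0.0178
grip_force: 50.0
```

{"name": "servo_tool", "arguments": {"motion": [[[0, 0, 0.02], [0, 0, 0], 0], [[0, 0, 0.035], [0, 0, 0], 0], [[0, 0, 0.045], [0, 0, 0], 0], [[0, 0, 0.05], [0, 0, 0], 0], [[0, 0, 0.055], [0, 0, 0], 0]]}}

```text
time: 17.32
tool_pos: [0.4157, 0.2001, 0.0838]
tcp_rot: [0.708, 0.706, -0.0, 0.0]
ft_force: [-0.1, -0.8, -0.6]
finger_gap: 0.0175
grip_force: 50.0
```

{"name": "servo_tool", "arguments": {"motion": [[[0, 0, 0.004], [0, 0, 0], 0], [[0, 0, 0.008], [0, 0, 0], 0], [[0, 0, 0.012], [0, 0, 0], 0], [[0, 0, 0.016], [0, 0, 0], 0], [[0, 0, 0.02], [0, 0, 0], 0]]}}

```text
time: 17.73
tool_pos: [0.4157, 0.2001, 0.0779]
tcp_rot: [0.708, 0.706, 0.0, 0.0]
ft_force: [0.1, 0.6, -0.0]
finger_gap: 0.018
grip_force: 50.0
```

{"name": "servo_tool", "arguments": {"motion": [[[0, 0, 0.004], [0, 0, 0], 0], [[0, 0, 0.008], [0, 0, 0], 0], [[0, 0, 0.012], [0, 0, 0], 0], [[0, 0, 0.014], [0, 0, 0], 0], [[0, 0, 0.014], [0, 0, 0], 0]]}}

```text
time: 18.15
tool_pos: [0.4156, 0.2001, 0.0736]
tcp_rot: [0.708, 0.707, -0.0, -0.0]
ft_force: [0.8, 0.0, -1.7]
finger_gap: 0.0179
grip_force: 50.0
```

No contact even at tip about 5.6 mm, so a is the through-bored one. Sliding it to the gap lane.

{"name": "servo_tool", "arguments": {"motion": [[[0, 0, -0.012], [0, 0, 0], 0], [[-0.03, 0.017, -0.02], [0, 0, 0], 0], [[-0.09, 0.052, -0.02], [0, 0, 0], 0], [[-0.16, 0.092, -0.02], [0, 0, 0], 0], [[-0.23, 0.132, -0.02], [0, 0, 0], 0]]}}

```text
time: 18.57
tool_pos: [0.4558, 0.1299, 0.0803]
tcp_rot: [0.707, 0.707, 0.0, 0.0]
ft_force: [-0.3, 1.7, 0.2]
finger_gap: 0.0177
grip_force: 50.0
```

{"name": "servo_tool", "arguments": {"motion": [[[-0.07, 0.04, 0], [0, 0, 0], 0], [[-0.14, 0.08, 0], [0, 0, 0], 0], [[-0.21, 0.12, 0], [0, 0, 0], 0], [[-0.27, 0.155, 0], [0, 0, 0], 0], [[-0.32, 0.183, 0], [0, 0, 0], 0]]}}

```text
time: 18.98
tool_pos: [0.5107, 0.0329, 0.0801]
tcp_rot: [0.708, 0.706, 0.0, 0.0]
ft_force: [-0.4, 1.3, -0.5]
finger_gap: 0.0177
grip_force: 50.0
```

Run:
```python
from h import *
blobs("s9.png"); aim((.552,.033,.08,0),(.625,.0275,.08,0))
```

```text
[334 180  23   5  83] -> [0.6997 0.1809]
[363 180  30  20 259] -> [0.762  0.1131]
[316 184  47  24 505] -> [0.675  0.1818]
[248 188  39  16 184] -> [0.5262 0.3182]
[374 198  46  38 869] -> [0.737  0.0265]
[303 210  74  53 893] -> [0.5944 0.1096]
[361 227  31  28 180] -> [ 0.6093 -0.0039]
[370 266  25  18 103] -> [ 0.5117 -0.1011]
t 19.03 tcp [0.5116 0.0312 0.0801] F [-1.7  0.1 -1.5] gap 0.0178
shift [0.0063 0.1347 0.0006] turn [ 0.0001  0.0002 -0.0005]
shift [-0.0183  0.2433  0.    ] turn [0. 0. 0.]
```

{"name": "servo_tool", "arguments": {"motion": [[[0.004, 0.03, 0], [0, 0, 0], 0], [[0.006, 0.08, 0], [0, 0, 0], 0], [[0.006, 0.135, 0], [0, 0, 0], 0], [[0.001, 0.19, 0], [0, 0, 0], 0], [[-0.004, 0.24, 0], [0, 0, 0], 0]]}}

```text
time: 19.45
tool_pos: [0.583, 0.034, 0.0799]
tcp_rot: [0.708, 0.707, 0.0, -0.0]
ft_force: [-0.8, -0.8, -0.8]
finger_gap: 0.0179
grip_force: 50.0
```

{"name": "servo_tool", "arguments": {"motion": [[[-0.003, 0.05, 0], [0, 0, 0], 0], [[-0.006, 0.1, 0], [0, 0, 0], 0], [[-0.009, 0.138, 0], [0, 0, 0], 0], [[-0.009, 0.138, 0], [0, 0, 0], 0], [[-0.009, 0.134, 0], [0, 0, 0], 0]]}}

```text
time: 19.87
tool_pos: [0.6223, 0.0312, 0.0795]
tcp_rot: [0.708, 0.707, -0.0, -0.0]
ft_force: [0.8, 0.4, -0.6]
finger_gap: 0.0176
grip_force: 50.0
```

{"name": "servo_tool", "arguments": {"motion": [[[0, 0, 0.012], [0, 0, 0], 0], [[0, 0, 0.024], [0, 0, 0], 0], [[0, 0, 0.03], [0, 0, 0], 0], [[0, 0, 0.034], [0, 0, 0], 0], [[0, 0, 0.038], [0, 0, 0], 0]]}}

```text
time: 20.28
tool_pos: [0.6218, 0.0309, 0.0682]
tcp_rot: [0.708, 0.707, -0.0, -0.0]
ft_force: [-0.2, -0.1, 0.1]
finger_gap: 0.0176
grip_force: 50.0
```

{"name": "servo_tool", "arguments": {"motion": [[[0, 0, 0.004], [0, 0, 0], 0], [[0, 0, 0.007], [0, 0, 0], 0], [[0, 0, 0.01], [0, 0, 0], 0], [[0, 0, 0.01], [0, 0, 0], 0], [[0, 0, 0.01], [0, 0, 0], 0]]}}

```text
time: 20.7
tool_pos: [0.6223, 0.0308, 0.0671]
tcp_rot: [0.708, 0.706, 0.0, 0.0]
ft_force: [-6.3, 0.5, 15.3]
finger_gap: 0.0178
grip_force: 50.0
```

Run:
```python
from h import *
aim()
im=snap("scene","s10.png")
a=cv2.resize(im[180:270,270:400],None,fx=5,fy=5,interpolation=cv2.INTER_CUBIC); cv2.imwrite("pics/c10.png",a)
```

```text
t 20.7 tcp [0.6223 0.0308 0.0671] F [-6.3  0.5 15.3] gap 0.0178
```

View pics/c10.png

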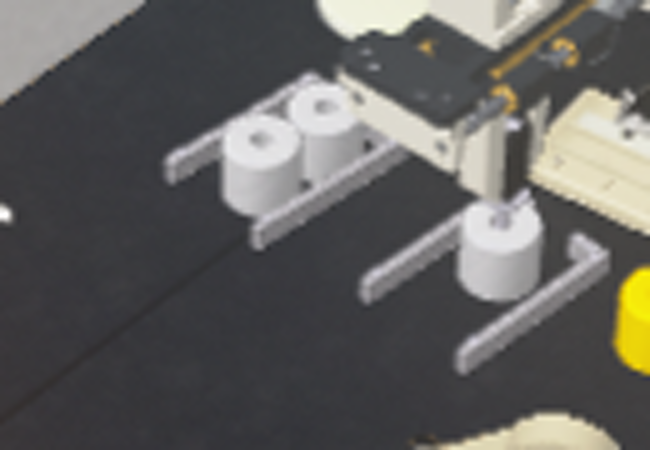

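All three sleeves are sorted, and the pin presses the worktop with 15 N through the gap-lane sleeve (crop (500,225)). Returning the pin.

{"name": "servo_tool", "arguments": {"motion": [[[0, 0, -0.03], [0, 0, 0], 0], [[0, 0, -0.13], [0, 0, 0], 0], [[0, 0, -0.25], [0, 0, 0], 0], [[0, 0, -0.38], [0, 0, 0], 0], [[0, 0, -0.51], [0, 0, 0], 0]]}}

```text
time: 21.17
tool_pos: [0.6216, 0.0308, 0.2202]
tcp_rot: [0.708, 0.706, -0.0, -0.0]
ft_force: [0.6, 0.2, -0.1]
finger_gap: 0.0179
grip_force: 50.0
```

{"name": "servo_tool", "arguments": {"motion": [[[-0.11, -0.046, 0], [0, 0, 0], 0], [[-0.22, -0.092, 0], [0, 0, 0], 0], [[-0.33, -0.138, 0], [0, 0, 0], 0], [[-0.44, -0.184, 0], [0, 0, 0], 0], [[-0.55, -0.23, 0], [0, 0, 0], 0]]}}

```text
time: 21.58
tool_pos: [0.5518, -0.1353, 0.2187]
tcp_rot: [0.708, 0.707, 0.0, 0.0]
ft_force: [0.9, -0.5, -0.5]
finger_gap: 0.0181
grip_force: 50.0
```

{"name": "servo_tool", "arguments": {"motion": [[[-0.11, -0.046, 0], [0, 0, 0], 0], [[-0.22, -0.092, 0], [0, 0, 0], 0], [[-0.32, -0.135, 0], [0, 0, 0], 0], [[-0.375, -0.152, 0], [0, 0, 0], 0], [[-0.375, -0.152, 0], [0, 0, 0], 0]]}}

```text
time: 22.0
tool_pos: [0.5057, -0.2493, 0.2186]
tcp_rot: [0.709, 0.705, -0.0, 0.0]
ft_force: [0.1, 0.3, -0.9]
finger_gap: 0.0177
grip_force: 50.0
```

{"name": "servo_tool", "arguments": {"motion": [[[0, 0, 0.05], [0, 0, 0], 0], [[0, 0, 0.12], [0, 0, 0], 0], [[0, 0, 0.18], [0, 0, 0], 0], [[0, 0, 0.18], [0, 0, 0], 0], [[0, 0, 0.18], [0, 0, 0], 0]]}}

```text
time: 22.42
tool_pos: [0.5069, -0.2454, 0.1633]
tcp_rot: [0.707, 0.707, -0.0, -0.001]
ft_force: [-0.2, -0.5, -1.3]
finger_gap: 0.0176
grip_force: 50.0
```

Run:
```python
from h import *
print("b,c,a",onplane("scene",[[322.3,207.6],[335,201.3],[370.2,224.6]],.04).round(4))
aim((.5072,-.247,.074,0)); print(manip.state()["tcp_rot"]); blobs("s11.png")
```

```text
b,c,a [[0.5883 0.1664 0.04  ]
 [0.6312 0.1582 0.04  ]
 [0.624  0.0275 0.04  ]]
t 22.42 tcp [ 0.5069 -0.2454  0.1633] F [-0.2 -0.5 -1.3] gap 0.0176
shift [-0.0056  0.0017  0.2975] turn [-0.0003 -0.0002 -0.0001]
[ 7.07354906e-01  7.06857772e-01 -2.45030452e-04 -1.03286501e-03]
[374 200  46  36 747] -> [0.7304 0.0214]
[303 205  48  25 540] -> [0.5857 0.1487]
[342 217  50  38 592] -> [0.6222 0.0387]
[404 244  16  19 140] -> [ 0.6218 -0.1094]
[370 266  25  18 111] -> [ 0.5117 -0.1011]
```

{"name": "servo_tool", "arguments": {"motion": [[[-0.005, 0.001, 0.03], [0, 0, 0], 0], [[-0.005, 0.001, 0.07], [0, 0, 0], 0], [[-0.005, 0.001, 0.1], [0, 0, 0], 0], [[-0.005, 0.001, 0.13], [0, 0, 0], 0], [[-0.005, 0.001, 0.15], [0, 0, 0], 0]]}}

```text
time: 22.88
tool_pos: [0.5069, -0.2478, 0.1177]
tcp_rot: [0.708, 0.706, -0.0, -0.001]
ft_force: [0.6, -0.6, -1.3]
finger_gap: 0.0179
grip_force: 50.0
```

{"name": "servo_tool", "arguments": {"motion": [[[0, 0, 0.04], [0, 0, 0], 0], [[0, 0, 0.08], [0, 0, 0], 0], [[0, 0, 0.11], [0, 0, 0], 0], [[0, 0, 0.13], [0, 0, 0], 0], [[0, 0, 0.135], [0, 0, 0], 0]]}}

```text
time: 23.3
tool_pos: [0.5069, -0.2478, 0.0773]
tcp_rot: [0.708, 0.706, -0.0, -0.001]
ft_force: [-0.1, 0.6, -0.2]
finger_gap: 0.0179
grip_force: 50.0
```

Run:
```python
from h import *
aim((.5072,-.247,.0745,0))
```

```text
t 23.3 tcp [ 0.5069 -0.2478  0.0773] F [-0.1  0.6 -0.2] gap 0.0179
shift [0.0025 0.0012 0.0094] turn [-0.0002 -0.0001 -0.0003]
```

{"name": "servo_tool", "arguments": {"motion": [[[0.002, 0.001, 0.005], [0, 0, 0], 0], [[0.002, 0.001, 0.009], [0, 0, 0], 0], [[0.002, 0.001, 0.009], [0, 0, 0], 0], [[0.002, 0.001, 0.009], [0, 0, 0], 0.5], [[0.002, 0.001, 0.009], [0, 0, 0], 0.7]]}}

```text
time: 23.72
tool_pos: [0.5078, -0.2475, 0.0767]
tcp_rot: [0.708, 0.707, 0.0, 0.0]
ft_force: [-0.2, -0.2, -0.0]
finger_gap: 0.0268
grip_force: 0.0
```

{"name": "servo_tool", "arguments": {"motion": [[[0, 0, 0], [0, 0, 0], 0.7], [[0, 0, 0], [0, 0, 0], 0.7], [[0, 0, 0], [0, 0, 0], 0.7], [[0, 0, 0], [0, 0, 0], 0.7], [[0, 0, 0], [0, 0, 0], 0.7]]}}

```text
time: 24.13
tool_pos: [0.5076, -0.2474, 0.0762]
tcp_rot: [0.708, 0.706, -0.0, 0.0]
ft_force: [0.7, 0.1, 0.1]
finger_gap: 0.0596
grip_force: 0.0
```

{"name": "servo_tool", "arguments": {"motion": [[[0, 0, -0.02], [0, 0, 0], 0.7], [[0, 0, -0.08], [0, 0, 0], 0.7], [[0, 0, -0.18], [0, 0, 0], 0.7], [[0, 0, -0.3], [0, 0, 0], 0.7], [[0, 0, -0.42], [0, 0, 0], 0.7]]}}

```text
time: 24.55
tool_pos: [0.5072, -0.2472, 0.2037]
tcp_rot: [0.708, 0.706, -0.0, -0.0]
ft_force: [0.3, -0.2, 0.1]
finger_gap: 0.065
grip_force: 0.0
```

{"name": "servo_tool", "arguments": {"motion": [[[0, 0, -0.1], [0, 0, 0], 0.7], [[0, 0, -0.2], [0, 0, 0], 0.7], [[0, 0, -0.3], [0, 0, 0], 0.7], [[0, 0, -0.3], [0, 0, 0], 0.7], [[0, 0, -0.3], [0, 0, 0], 0.7]]}}

```text
time: 24.97
tool_pos: [0.5079, -0.2476, 0.2943]
tcp_rot: [0.708, 0.706, 0.0, 0.002]
ft_force: [0.3, 0.5, -0.1]
finger_gap: 0.0654
grip_force: 0.0
```

Run:
```python
from h import *
aim(); im=snap("scene","s12.png"); o=cv2.imread("pics/scene0.png")
for (u0,u1,v0,v1) in((410,450,272,330),):
    a=im[v0:v1,u0:u1].astype(int);b=o[v0:v1,u0:u1].astype(int); d=np.abs(a-b).max(2); print("changed px",(d>40).sum(),np.argwhere(d>40)[:12].tolist())
    tip=lambda q:[(q[8:24,:].min(2)>150).sum(), np.argwhere(q[:16,15:35].min(2)>150).mean(0)]
    print(tip(a),tip(b))
blobs("s13.png")
```

```text
t 24.97 tcp [ 0.5079 -0.2476  0.2943] F [ 0.3  0.5 -0.1] gap 0.0654
changed px 41 [[8, 23], [8, 24], [8, 27], [9, 22], [9, 23], [9, 27], [9, 28], [10, 22], [10, 23], [10, 28], [11, 23], [11, 27]]
[np.int64(19), array([10.3125, 10.8125])] [np.int64(23), array([9.73333333, 9.66666667])]
[234 180  65  24 632] -> [0.5486 0.3453]
[333 180  31  10 238] -> [0.7055 0.1746]
[375 180  18  13 197] -> [0.7735 0.1006]
[303 195  48  35 805] -> [0.6163 0.1763]
[374 196  46  40 993] -> [0.7436 0.0315]
[342 217  50  38 618] -> [0.6222 0.0387]
```

```bash
python3 -c "
from h import *
print(ticket.hand_in())"
```

```text
the job is handed in; nothing more can be done
None
```

I handed the job in at about 25 s simulated, with no score returned: sleeve a was the through-bored one and is in the gap lane, b and c felt blind and are in the closed lane, the final push reached the worktop with 15 N, and the pin is released back in its stand.

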